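Open the terminal cover of a desk power unit

ROBOT

A 6-joint arm with a two-finger parallel gripper is mounted at the origin on the work surface. World frame = base frame: x ahead of the robot, y to its left, z up, the work surface at z = 0. Lengths are in m, angles in rad, forces in N, time in s.
With the tool pointing down it reaches from about 0.35 to 0.95 m from the base axis. Payload 17.4 kg.
Tool frame: the origin (TCP) lies midway between the tips of the shut fingers; the grasp point (between the pads) lies 19 mm behind it; z points along the fingers, y is the line along which they close (so a half turn about z gives the same grasp; the last joint's range is limited). The gripper opens to 93 mm and grips with 3 to 60 N. Pads are 15 mm wide; open, the fingers measure 128 mm over their backs; the gripper's body (75 mm by 188 mm) begins 65 mm behind the grasp point.
Start: joints at [1.251, 0.116, 1.442, -0, 1.584, -0.038], TCP at [0.188, 0.648, 0.219] pointing down, gripper open.
Joint ranges: [-2.83, 2.83], [-0.83, 2.19], [0.07, 2.5], [-1.14, 4.28], [0.01, 3], [-2.97, 2.97]. Speed limits (rad/s): [1.89, 1.89, 2.22, 3.14, 3.14, 3.14].

INTERFACE

Orientations are given as a unit quaternion [w, x, y, z].
In Python, from station import readout, snapshot, r gives the robot as it stands.
- The arm moves only by the shell command python3 -m inch 'ROWS' [FORCE]. ROWS is JSON, a list of rows, each an object of numbers: "x", "y", "z": the shift along the tool's x, y, z in cm; "spin": the turn about the tool's z in degrees; "claw": the gripper command: -1 is shut, 1 is fully open, values between are in proportion. A call has 1 to 8 rows; each row shifts and turns the commanded pose from where the row before left it, along the tool's axes as they then stand; what a row does not reach is not made up. A row lasts 1/8 s, in which the tool goes at most 62.5 mm and 10.7 degrees, less where a joint would pass 70% of its speed; a pose out of reach is approached as far as the arm can. A call is refused whole if a number of a shift passes 6.25 or a number of a turn 10.7, either way. A call with a gripper value outside its range is refused whole. The fingers move at their own pace and stop on an object; FORCE is the grip in N (left out, the last holds). Time passes only in rows, so rows that do not move let the fingers close. It gives the time, the measured TCP pose, the force, the opening and the grip force at its end, in the units of the state.
- readout.observe(): the state, without advancing time (a new reading comes with each control period).
- snapshot(name): name is "scene" or "top"; returns a dict with "color" (384x512x3 uint8, red, green, blue), "depth" (384x512 float32, m along the optical axis (not along the pixel's ray), 0 where there is no reading), "K" (3x3 intrinsics, pixels), "pose" (4x4, takes a point from camera to world coordinates). Camera axes: x right, y down, z forward; pixel columns grow to the right and rows downward; lengths in m; the calibration is good to about 2 mm. A picture is of the moment at which its call begins.
- r.finish_job(): hands the job in; it is judged then, once.
The state is a dict: "t": time; "q": joint angles; "joint_velocities": joint speeds; "effort": joint torques, N m; "position": TCP position; "orientation": TCP orientation; "force": force on the tool from outside, world axes, zero at the start; "torque": the same for the moment, N m; "gripper_width": opening from 0.0 (shut) to 1.0 (fully open); "finger_force": force on a finger pad.
Only numpy, scipy, OpenCV 4.12 (cv2) and the standard library are available. Lean on these libraries where they do the work, as an engineer would, in place of code of your own. Each camera call takes 0.05 s, during which the arm holds its last target. There are 200 camera calls.

TASK

Open the terminal bay of the power unit on the desk: press its snap tab fully in, and only then push the released cover by its upright rib along the guides, right off the bay until it lies wholly on the flat deck at the other end of the unit. Only press and push with the fingertips: do not lift or tip the cover, let it lie flat on the deck, and leave the other things on the desk where they are.

Things in the scene. Friction and masses are not known exactly. Their poses are not given: they have to be found in the camera images.
- module: grey plastic desk power unit 120 (x) x 250 (y) x 66 mm, fixed to the desk. Origin: centre of its underside, on the desk. +y (long axis) is the way the cover slides off, z up. Along y in mm: -125 to -81 the tab between cheeks 52 high; -81 to 5 the terminal bay, with the cover on its seat 46 high; 5 to 115 the flat deck; 115 to 125 the end stop, 66 high, across the whole width.
- deck (a point): centre of the flat deck's top, at module (0, 60, 46) mm, axes as the module's: the deck is 110 mm long (y), level with the seat. Guide rails run along both sides of bay and deck, inner faces at x = +-46.5 mm, 54 mm above the desk. Over the bay only they carry lips, tops at 57 mm, reaching in to x = +-40 mm, that hold the cover down.
- tab (a joint): travel of the snap tab in m: 0 out, 0.010 fully in (at its stop, cover free). It moves straight down, needs about 4 N all the way, has no spring and stays where it is pushed. Starts at 0 to 0.0015. The cover's catch is clear only beyond 0.008.
- tab_top (a point): middle of the top face of the snap tab's paddle, a white block 30 (x) x 28 (y) mm at module x = 0, y = -104 mm. Its top is 70 mm above the desk when out, 60 mm when fully in: higher than all near it. A tongue from it runs under the cover; the nib on its end stands up through the cover's window. Axes as the module's.
- cover: loose white terminal cover: plate 90 (x) x 84 (y) x 6 mm, about 90 g, with an upright rib across its leading (+y) edge and a window 25 x 11 mm at y -35 to -24 mm. Origin: centre of the plate's underside; seated it is at module (0, -37.5, 46) mm, axes as the module's, 2 mm of play. The plate's top is 52 mm above the desk. It is off its seat after sliding 84 mm; the end stop comes at 110 mm.
- cover_push (a point): middle of the rear (-y) face of the cover's rib, the face to push towards +y; 60 mm above the desk. The rib is 50 mm long (x), 8 mm thick (y), stands 16 mm above the plate, its top 68 mm above the desk. The plate behind it is bare for 58 mm, as far as the window. Axes as the cover's.
- screwdriver: [bystander, leave alone] screwdriver 190 mm long lying beside the unit
- glide: [bystander, leave alone] black furniture foot glide, 38 mm wide, 34 mm tall, close to the unit
- spare_clip: [bystander, leave alone] small steel block 45 x 30 x 18 mm, close to the unit
- mug: [bystander, leave alone] white mug, 80 mm wide, 92 mm tall
- screw_jar: [bystander, leave alone] jar, 60 mm wide, 70 mm tall
- tape_measure: [bystander, leave alone] black tape measure 65 x 35 x 60 mm
- leg_collar: [bystander, leave alone] aluminium collar, 60 mm wide, 25 mm tall
Things that resemble listed ones, but are neither listed nor needed, are in the scene too. Leave any pink or red look-alike of the cover alone.

How it is judged:
By the outcome, as a careful person would: the job done as asked, in the order asked, and still so for the second after the job is handed in, with the robot touching nothing.
It also fails if it takes over 40 s, if anything falls off the work surface, if the arm or the gripper's body presses on something with over 40 N, if the wrist force passes 120 N, or if a joint passes its speed limit or range.

## Working session

There is one attempt and no reset: what is moved stays moved. The work goes in short steps, Python scripts to look and compute and a shell command to move; the robot and the scene stay as the last step left them, time stands still between calls to the robot, and variables do not carry over. Pictures are saved under pics/ and viewed, at most 10 in all, crops included, and the job is handed in when it is done.

```bash
mkdir -p pics; python3 - <<'E'
from station import readout, snapshot, r
import cv2, numpy as np
print(readout.observe())
for n in ("scene","top"):
    s=snapshot(n); np.savez("pics/"+n+".npz",**s)
    cv2.imwrite(f"pics/{n}0.png",s["color"][:,:,::-1]); print(n,s["K"].round(1).tolist(),s["pose"].round(3).tolist())
a=[cv2.imread(f"pics/{n}0.png") for n in("scene","top")]
E
```

```text
{'t': 0.0, 'q': array([ 1.25122765e+00,  1.16475511e-01,  1.44226514e+00, -6.57292807e-06,
        1.58398303e+00, -3.78058404e-02]), 'joint_velocities': array([ 0.00030678,  0.00102163, -0.00047478,  0.00016322, -0.00135287,
        0.00047527]), 'effort': array([ 3.27772337e-03, -7.21280909e+01, -6.22586131e+01,  7.81293819e-02,
        2.38570094e-02, -8.50509491e-05]), 'position': array([0.18763442, 0.64818745, 0.21791232]), 'orientation': array([-9.72795575e-05,  1.40415875e-01,  9.90092451e-01, -5.57094844e-04]), 'force': array([ 0.29517865, -0.46360225,  0.1515794 ]), 'torque': array([-0.03881733,  0.01367797, -0.03487698]), 'finger_force': 0.0, 'gripper_width': 1.0034616795264883}
scene [[359.3, 0.0, 254.5], [0.0, 359.3, 185.3], [0.0, 0.0, 1.0]] [[-0.786, 0.502, -0.361, 0.853], [0.619, 0.639, -0.457, 0.469], [0.001, -0.583, -0.813, 0.871], [0.0, 0.0, 0.0, 1.0]]
top [[367.9, 0.0, 252.8], [0.0, 367.9, 191.6], [0.0, 0.0, 1.0]] [[0.014, -0.98, 0.197, 0.306], [-1.0, -0.018, -0.018, 0.01], [0.021, -0.196, -0.98, 1.046], [0.0, 0.0, 0.0, 1.0]]
```

View pics/top0.png

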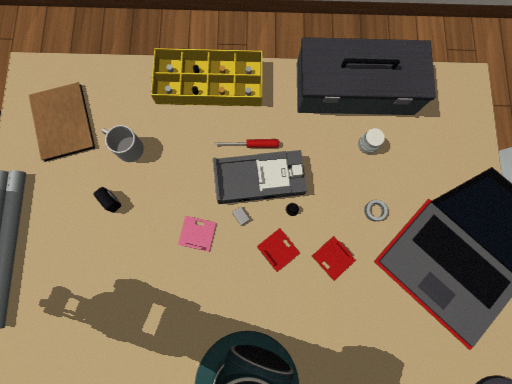

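View pics/scene0.png

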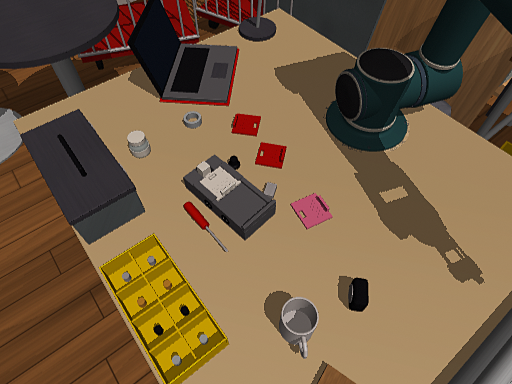

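The top view shows the unit at about (260,177), with the paddle at (297,171), the cover at (273,174) and the deck to the left, so module +y runs left (world +y). Next I'll measure it, using both views.

```bash
cat > h.py <<'E'
import numpy as np, cv2
from station import readout, snapshot, r
def cloud(s):
    v,u=np.mgrid[:384,:512]; d=s["depth"]; K=s["K"]
    p=np.stack([(u-K[0,2])/K[0,0]*d,(v-K[1,2])/K[1,1]*d,d],-1)
    return p@s["pose"][:3,:3].T+s["pose"][:3,3]
def ray(s,u,v,z):
    d=s["pose"][:3,:3]@np.linalg.inv(s["K"])@[u,v,1]; o=s["pose"][:3,3]
    return o+d*(z-o[2])/d[2]
E
python3 - <<'E'
from h import *
for n,(x0,y0,x1,y1) in {"top":(205,140,315,212),"scene":(175,150,285,245)}.items():
    s=dict(np.load(f"pics/{n}.npz")); P=cloud(s); c=s["color"].astype(int)
    m=np.zeros((384,512),bool); m[y0:y1,x0:x1]=1
    for nm,lo,hi in (("body",.04,.08),):
        q=P[m&(P[...,2]>lo)&(P[...,2]<hi)][:,:2]
        print(n,nm,len(q),cv2.minAreaRect((q*1000).astype(np.float32)))
    w=m&(c.min(-1)>130)&(c.max(-1)-c.min(-1)<40)&(P[...,2]>.03)
    k,l,st,ce=cv2.connectedComponentsWithStats(w.astype(np.uint8))
    for i in range(1,k):
        if st[i,4]>15:
            q=P[l==i]; print(n,st[i].tolist(),q.mean(0).round(4),np.percentile(q[:,2],[5,50,95]).round(4),cv2.minAreaRect((q[:,:2]*1000).astype(np.float32)))
a=[cv2.resize(cv2.imread(f"pics/{n}0.png")[y0:y1,x0:x1],None,fx=5,fy=5,interpolation=2) for n,(x0,y0,x1,y1) in {"top":(205,145,315,205)}.items()]
b=cv2.resize(cv2.imread("pics/scene0.png")[150:240,180:280],None,fx=3,fy=3,interpolation=2)
b=cv2.copyMakeBorder(b,0,0,0,250,0); cv2.imwrite("pics/c0.png",np.vstack([a[0],b]))
E
```

```text
top body 3793 ((554.6660766601562, -26.018386840820312), (121.84278106689453, 250.02220153808594), 7.4631571769714355)
top [256, 159, 47, 32, 896] [ 0.5588 -0.0719  0.0593] [0.0478 0.0517 0.0686] ((451.3551940917969, -68.94483947753906), (130.09677124023438, 302.97418212890625), 84.81990814208984)
scene body 3413 ((556.2969970703125, -25.346115112304688), (121.82107543945312, 252.51197814941406), 7.004507541656494)
scene [197, 161, 13, 11, 74] [ 0.5732 -0.1196  0.0788] [0.0655 0.068  0.0705] ((699.83837890625, 166.38055419921875), (676.888427734375, 33.93040466308594), 66.03412628173828)
scene [200, 166, 41, 35, 614] [ 0.5629 -0.0607  0.0578] [0.0489 0.0517 0.0669] ((668.0595092773438, 187.7012939453125), (663.59912109375, 110.18147277832031), 66.10767364501953)
```

View pics/c0.png

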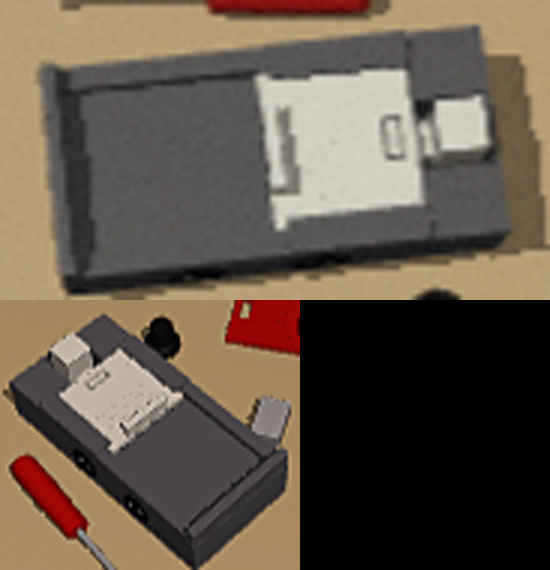

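The crop confirms the layout: paddle at the right (-y) end, cover next to it with its rib at the deck side, and free deck up to the end stop on the left. The module centre is at (0.5555, -0.0257) with yaw 7.2°. First I spin 66.7° so tool x = module +y and tool y = module +x, shutting the fingers on the way.

```bash
python3 -m inch '[{"spin":9.5,"claw":-1},{"spin":9.5,"claw":-1},{"spin":9.5,"claw":-1},{"spin":9.5,"claw":-1},{"spin":9.5,"claw":-1},{"spin":9.5,"claw":-1},{"spin":9.7,"claw":-1}]' 20
python3 -m inch '[{"x":-5,"y":1.7},{"x":-5,"y":1.7},{"x":-5,"y":1.7},{"x":-5,"y":1.7},{"x":-5,"y":1.7},{"x":-5,"y":1.7},{"x":-5,"y":1.7},{"x":-5,"y":1.7}]'
cat >> h.py <<'E'
C=np.array([.5555,-.0257]); A=np.radians(7.2)
def mod(p):
    d=np.array(p[:2])-C
    return [float(round(1000*a,1)) for a in (d@[np.cos(A),np.sin(A)], d@[-np.sin(A),np.cos(A)], p[2])]
def st():
    o=readout.observe(); from scipy.spatial.transform import Rotation as R
    M=R.from_quat(np.roll(o["orientation"],-1)).as_matrix()
    print("t",round(o["t"],2),"mod",mod(o["position"]),"closeang",np.degrees(np.arctan2(M[1,1],M[0,1])).round(1),"tilt",M[:,2].round(3),"F",o["force"].round(1),o["gripper_width"].round(2))
E
python3 -c "from h import *;st()"
```

```text
$[0]: bad value
$[0]: bad value
Traceback (most recent call last):
  File "h.py", line 17, in st
    print("t",round(o["t"],2),"mod",mod(o["position"]),"closeang",np.degrees(np.arctan2(M[1,1],M[0,1])).round(1),"tilt",M[:,2].round(3),"F",o["force"].round(1),o["gripper_width"].round(2))
                                                                                                                                                                ^^^^^^^^^^^^^^^^^^^^^^^^
AttributeError: 'float' object has no attribute 'round'
```

```bash
sed -i 's/o\["gripper_width"\].round(2)/round(o["gripper_width"],2)/' h.py
python3 -m inch '[{"x":0,"y":0,"z":0,"spin":9.5,"claw":-1},{"x":0,"y":0,"z":0,"spin":9.5,"claw":-1},{"x":0,"y":0,"z":0,"spin":9.5,"claw":-1},{"x":0,"y":0,"z":0,"spin":9.5,"claw":-1},{"x":0,"y":0,"z":0,"spin":9.5,"claw":-1},{"x":0,"y":0,"z":0,"spin":9.5,"claw":-1},{"x":0,"y":0,"z":0,"spin":9.7,"claw":-1}]' 20
python3 -c "from h import *;st()"
```

```text
t: 0.98
position: [0.1877, 0.6483, 0.2182]
orientation: [0.0, 0.664, 0.748, -0.0]
force: [0.3, 0.5, 0.4]
gripper_width: 0.301
finger_force: 0.0
t 0.97 mod [-280.5, 714.7, 218.2] closeang 6.8 tilt [-0.    -0.001 -1.   ] F [0.3 0.5 0.4] 0.3
```

```bash

python3 -m inch '[{"x":-5.4,"y":1.85,"z":0,"spin":0,"claw":-1},{"x":-5.4,"y":1.85,"z":0,"spin":0,"claw":-1},{"x":-5.4,"y":1.85,"z":0,"spin":0,"claw":-1},{"x":-5.4,"y":1.85,"z":0,"spin":0,"claw":-1},{"x":-5.4,"y":1.85,"z":0,"spin":0,"claw":-1},{"x":-5.4,"y":1.85,"z":0,"spin":0,"claw":-1},{"x":-5.4,"y":1.85,"z":0,"spin":0,"claw":-1},{"x":-5.4,"y":1.85,"z":0,"spin":0,"claw":-1}]'
python3 -c "from h import *;st()"
```

```text
t: 1.98
position: [0.3887, 0.2364, 0.2186]
orientation: [0.0, 0.662, 0.75, 0.0]
force: [0.5, 0.1, 0.1]
gripper_width: 0.004
finger_force: 0.0
t 1.98 mod [-132.7, 281.0, 218.6] closeang 7.2 tilt [ 0.  0. -1.] F [0.5 0.1 0.1] 0.0
```

```bash

python3 -m inch '[{"x":-5.5,"y":1.9,"z":0,"spin":0,"claw":-1},{"x":-5.5,"y":1.9,"z":0,"spin":0,"claw":-1},{"x":-5.5,"y":1.9,"z":0,"spin":0,"claw":-1},{"x":-5.5,"y":1.9,"z":0,"spin":0,"claw":-1},{"x":-5.5,"y":1.9,"z":0,"spin":0,"claw":-1},{"x":-5.5,"y":1.9,"z":0,"spin":0,"claw":-1},{"x":-5.5,"y":1.9,"z":0,"spin":0,"claw":-1},{"x":0,"y":0,"z":0,"spin":0,"claw":-1}]'
python3 -c "from h import *;st()"
```

```text
t: 2.98
position: [0.5688, -0.1302, 0.2174]
orientation: [-0.001, 0.663, 0.749, -0.001]
force: [-0.1, -0.1, -0.2]
gripper_width: 0.005
finger_force: 0.0
t 2.98 mod [0.1, -105.3, 217.4] closeang 7.0 tilt [-0.002  0.    -1.   ] F [-0.1 -0.1 -0.2] 0.01
```

```bash
python3 -c "
from h import *
t=dict(np.load('pics/top.npz'));s=dict(np.load('pics/scene.npz'))
print(mod(ray(t,297.4,169.8,.069)),mod(ray(s,204,164.5,.069)))"
python3 -m inch '[{"x":0,"y":0,"z":4,"spin":0,"claw":-1},{"x":0,"y":0,"z":4,"spin":0,"claw":-1},{"x":0,"y":0,"z":4,"spin":0,"claw":-1},{"x":0,"y":0,"z":1.7,"spin":0,"claw":-1},{"x":0,"y":0,"z":0,"spin":0,"claw":-1}]'
python3 -c "
from h import *;st()
s=snapshot('scene');t=snapshot('top')
f=lambda s,a:cv2.resize(s['color'][a[1]:a[3],a[0]:a[2],::-1],None,fx=4,fy=4,interpolation=2)
cv2.imwrite('pics/c1.png',np.hstack([f(s,(170,110,270,230)),f(t,(215,100,315,220))]))"
```

```text
[-3.0, -105.3, 69.0] [-3.8, -104.0, 69.0]
t: 3.6
position: [0.5679, -0.1268, 0.0813]
orientation: [-0.001, 0.661, 0.75, -0.0]
force: [-0.1, 0.5, 0.4]
gripper_width: 0.003
finger_force: 0.0
t 3.6 mod [-0.4, -101.8, 81.3] closeang 7.2 tilt [-0.001  0.    -1.   ] F [-0.1  0.5  0.4] 0.0
```

View pics/c1.png

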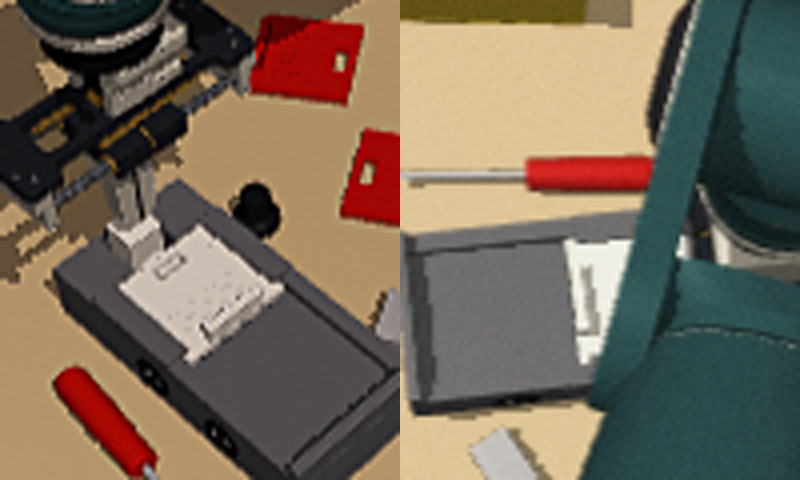

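The left panel (scene) shows the shut fingertips directly above the white paddle at about (135,235). The cover is still seated, and the top view is blocked by the arm. Pressing now.

```bash

python3 -m inch '[{"x":-0.2,"y":-0.2,"z":0.5,"spin":0,"claw":-1},{"x":0,"y":0,"z":0.5,"spin":0,"claw":-1},{"x":0,"y":0,"z":0.3,"spin":0,"claw":-1},{"x":0,"y":0,"z":0,"spin":0,"claw":-1}]'
python3 -m inch '[{"x":0,"y":0,"z":0.3,"spin":0,"claw":-1},{"x":0,"y":0,"z":0.2,"spin":0,"claw":-1},{"x":0,"y":0,"z":0,"spin":0,"claw":-1}]'
python3 -c "from h import *;st()"
```

```text
t: 4.2
position: [0.5665, -0.1295, 0.0685]
orientation: [-0.0, 0.662, 0.75, -0.0]
force: [-0.7, -0.3, -0.8]
gripper_width: 0.003
finger_force: 0.0
t: 4.58
position: [0.5666, -0.1295, 0.0635]
orientation: [0.0, 0.662, 0.75, 0.0]
force: [0.1, 1.1, 0.7]
gripper_width: 0.003
finger_force: 0.2
t 4.58 mod [-2.0, -104.4, 63.5] closeang 7.2 tilt [ 0.  0. -1.] F [0.1 1.1 0.7] 0.0
```

```bash

python3 -m inch '[{"x":0,"y":0,"z":0.2,"spin":0,"claw":-1},{"x":0,"y":0,"z":0.1,"spin":0,"claw":-1}]'
python3 -m inch '[{"x":0,"y":0,"z":0.1,"spin":0,"claw":-1},{"x":0,"y":0,"z":0,"spin":0,"claw":-1}]'
python3 -m inch '[{"x":0,"y":0,"z":0.1,"spin":0,"claw":-1},{"x":0,"y":0,"z":0,"spin":0,"claw":-1}]'
```

```text
t: 4.82
position: [0.5666, -0.1295, 0.0606]
orientation: [0.0, 0.662, 0.75, 0.0]
force: [-0.6, -0.5, 4.0]
gripper_width: 0.006
finger_force: 1.6
t: 5.08
position: [0.5667, -0.1296, 0.0601]
orientation: [0.0, 0.662, 0.75, 0.0]
force: [-2.4, -0.1, 7.5]
gripper_width: 0.002
finger_force: 3.3
t: 5.32
position: [0.5668, -0.1296, 0.0598]
orientation: [0.0, 0.662, 0.75, 0.0]
force: [-4.1, -0.5, 13.9]
gripper_width: 0.006
finger_force: 7.0
```

The stop is reached: z holds at about 60 mm while the force climbs to 14 N. I'll lift, then look.

```bash

python3 -m inch '[{"x":0,"y":0,"z":0.1,"spin":0,"claw":-1},{"x":0,"y":0,"z":-3,"spin":0,"claw":-1},{"x":0,"y":0,"z":-4,"spin":0,"claw":-1},{"x":4,"y":0,"z":0,"spin":0,"claw":-1},{"x":3.9,"y":0,"z":0,"spin":0,"claw":-1},{"x":0,"y":0,"z":0,"spin":0,"claw":-1}]'
python3 - <<'E'
from h import *
st()
s=snapshot('scene'); P=cloud(s); c=s["color"].astype(int)
m=np.zeros((384,512),bool); m[155:182,185:225]=1
w=m&(c.min(-1)>120)&(c.max(-1)-c.min(-1)<40)
M=np.array([mod(p) for p in P[w]])
k=(abs(M[:,0])<25)&(M[:,1]<-88)&(M[:,1]>-125)&(M[:,2]>45)&(M[:,2]<85); print(k.sum(),np.percentile(M[k],[5,50,90],axis=0))
w=(c.min(-1)>120)&(c.max(-1)-c.min(-1)<40); M=np.array([mod(p) for p in P[w]])
k=(abs(M[:,0])<50)&(M[:,1]>-20)&(M[:,1]<20)&(M[:,2]>62)&(M[:,2]<75); print("rib",k.sum(),np.percentile(M[k],[3,50,97],axis=0))
cv2.imwrite('pics/c2.png',cv2.resize(s['color'][120:230,170:280,::-1],None,fx=5,fy=5,interpolation=2))
E
```

```text
t: 6.08
position: [0.5564, -0.0493, 0.1275]
orientation: [-0.0, 0.661, 0.751, 0.0]
force: [0.3, -0.4, 1.3]
gripper_width: 0.006
finger_force: 0.0
t 6.08 mod [-2.1, -23.5, 127.5] closeang 7.3 tilt [-0.  0. -1.] F [ 0.3 -0.4  1.3] 0.01
3 [[  8.02 -89.87  47.35]
 [ 11.8  -89.6   47.8 ]
 [ 14.68 -89.2   50.44]]
rib 44 [[-21.41   -3.297  65.058]
 [  0.55    0.4    67.05 ]
 [ 23.117   4.142  69.584]]
```

View pics/c2.png

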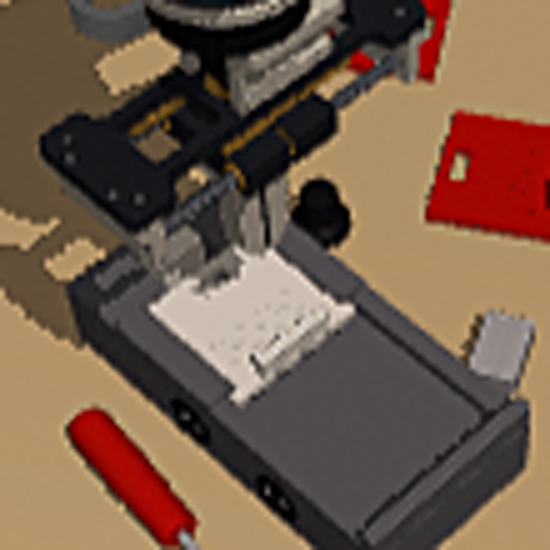

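The view shows the fingers over the plate behind the rib (rib at about (290,340) in the crop), with the cover still seated. The fingers hide the paddle. Lowering behind the rib.

```bash

python3 -m inch '[{"x":0,"y":0.2,"z":3,"spin":0,"claw":-1},{"x":0,"y":0,"z":3,"spin":0,"claw":-1},{"x":0,"y":0,"z":0.5,"spin":0,"claw":-1},{"x":0,"y":0,"z":0.4,"spin":0,"claw":-1},{"x":0,"y":0,"z":0,"spin":0,"claw":-1}]'
python3 -m inch '[{"x":0.5,"y":0,"z":0,"spin":0,"claw":-1},{"x":0.5,"y":0,"z":0,"spin":0,"claw":-1},{"x":0.5,"y":0,"z":0,"spin":0,"claw":-1},{"x":0,"y":0,"z":0,"spin":0,"claw":-1}]'
python3 -c "from h import *;st()"
```

```text
t: 6.75
position: [0.5591, -0.0512, 0.0595]
orientation: [0.0, 0.662, 0.75, 0.0]
force: [-0.9, 1.0, 0.7]
gripper_width: 0.006
finger_force: 0.0
t: 7.25
position: [0.5568, -0.0355, 0.0588]
orientation: [0.0, 0.661, 0.75, 0.0]
force: [-0.4, -0.1, -0.3]
gripper_width: 0.005
finger_force: 0.0
t 7.25 mod [0.1, -9.9, 58.8] closeang 7.2 tilt [ 0.  0. -1.] F [-0.4 -0.1 -0.3] 0.0
```

```bash

python3 -m inch '[{"x":0.4,"y":0,"z":0.15,"spin":0,"claw":-1},{"x":0.4,"y":0,"z":0,"spin":0,"claw":-1}]'
python3 -m inch '[{"x":0.5,"y":0,"z":0,"spin":0,"claw":-1},{"x":0.5,"y":0,"z":0,"spin":0,"claw":-1},{"x":0.5,"y":0,"z":0,"spin":0,"claw":-1}]'
python3 -c "
from h import *;st()
s=snapshot('scene')
cv2.imwrite('pics/c3.png',cv2.resize(s['color'][120:230,170:280,::-1],None,fx=5,fy=5,interpolation=2))"
```

```text
t: 7.5
position: [0.5557, -0.0279, 0.057]
orientation: [-0.0, 0.662, 0.75, -0.0]
force: [0.2, 0.2, 0.2]
gripper_width: 0.006
finger_force: 0.2
t: 7.88
position: [0.5539, -0.0128, 0.0571]
orientation: [-0.0, 0.662, 0.75, -0.0]
force: [-0.6, 0.3, 0.1]
gripper_width: 0.006
finger_force: 0.2
t 7.88 mod [0.0, 13.0, 57.1] closeang 7.2 tilt [-0. -0. -1.] F [-0.6  0.3  0.1] 0.01
```

View pics/c3.png

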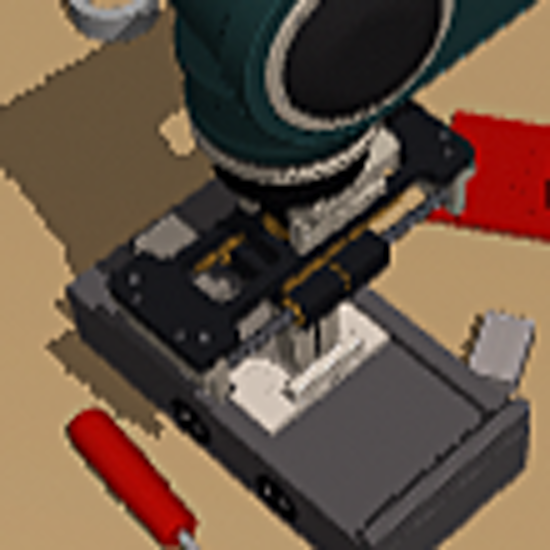

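The cover is free: its front edge has slid ahead evenly onto the deck (crop (330,375)) and it lies flat. Pushing on.

```bash

python3 -m inch '[{"x":0.7,"y":0,"z":0,"spin":0,"claw":-1},{"x":0.8,"y":0,"z":0,"spin":0,"claw":-1},{"x":0.8,"y":0,"z":0,"spin":0,"claw":-1},{"x":0.8,"y":0,"z":0,"spin":0,"claw":-1},{"x":0.8,"y":0,"z":0,"spin":0,"claw":-1},{"x":0.8,"y":0,"z":0,"spin":0,"claw":-1},{"x":0.8,"y":0,"z":0,"spin":0,"claw":-1},{"x":0.5,"y":0,"z":0,"spin":0,"claw":-1}]'
python3 -m inch '[{"x":0.4,"y":0,"z":0,"spin":0,"claw":-1},{"x":0.3,"y":0,"z":0,"spin":0,"claw":-1},{"x":0.2,"y":0,"z":0,"spin":0,"claw":-1},{"x":0,"y":0,"z":0,"spin":0,"claw":-1}]'
python3 - <<'E'
from h import *
st()
s=snapshot('scene');P=cloud(s); c=s["color"].astype(int)
w=(c.min(-1)>120)&(c.max(-1)-c.min(-1)<40); M=np.array([mod(p) for p in P[w]])
k=(abs(M[:,0])<48)&(M[:,1]>-80)&(M[:,1]<115)&(M[:,2]>44)&(M[:,2]<58); print("plate",k.sum(),np.percentile(M[k],[2,50,98],axis=0))
k=(abs(M[:,0])<30)&(M[:,1]>82)&(M[:,1]<115)&(M[:,2]>62)&(M[:,2]<75); print("rib",k.sum(),np.percentile(M[k],[3,50,97],axis=0))
E
```

```text
t: 8.93
position: [0.5464, 0.0469, 0.0572]
orientation: [0.0, 0.662, 0.75, 0.0]
force: [-0.4, -1.8, -0.1]
gripper_width: 0.007
finger_force: 0.3
t: 9.43
position: [0.5453, 0.0554, 0.0571]
orientation: [-0.0, 0.662, 0.75, -0.0]
force: [-0.1, -0.2, -0.8]
gripper_width: 0.004
finger_force: 0.0
t 9.43 mod [0.0, 81.7, 57.1] closeang 7.2 tilt [-0.  0. -1.] F [-0.1 -0.2 -0.8] 0.0
plate 188 [[-43.108  64.674  47.922]
 [ 21.7    84.3    51.7  ]
 [ 43.986  99.852  56.226]]
rib 58 [[-21.241  91.684  62.442]
 [  0.55   96.4    66.8  ]
 [ 23.787  99.987  70.287]]
```

The front edge is at y of about 100 mm, a slide of about 96 mm, so the cover spans 16 to 100 mm on the deck. Backing off and retracting.

```bash

python3 -m inch '[{"x":-0.8,"y":0,"z":0,"spin":0,"claw":-1},{"x":-0.8,"y":0,"z":0,"spin":0,"claw":-1},{"x":0,"y":0,"z":-3,"spin":0,"claw":-1},{"x":0,"y":0,"z":-5,"spin":0,"claw":-1},{"x":0,"y":0,"z":-5,"spin":0,"claw":-1},{"x":0,"y":-4,"z":-4,"spin":0,"claw":-1},{"x":4,"y":-4,"z":0,"spin":0,"claw":-1},{"x":5,"y":-2,"z":0,"spin":0,"claw":-1}]'
python3 -m inch '[{"x":5,"y":-2,"z":0,"spin":0,"claw":-1},{"x":5,"y":-2,"z":0,"spin":0,"claw":-1},{"x":5,"y":-2,"z":0,"spin":0,"claw":-1},{"x":5,"y":-2,"z":0,"spin":0,"claw":-1},{"x":5,"y":0,"z":0,"spin":0,"claw":-1},{"x":0,"y":0,"z":0,"spin":0,"claw":-1}]'
python3 - <<'E'
from h import *
st()
s=snapshot('scene');t=snapshot('top')
for n,q in(("s",s),("t",t)):
    P=cloud(q);c=q["color"].astype(int)
    w=(c.min(-1)>120)&(c.max(-1)-c.min(-1)<40); M=np.array([mod(p) for p in P[w]])
    k=(abs(M[:,0])<48)&(M[:,1]>-70)&(M[:,1]<113)&(M[:,2]>44)&(M[:,2]<58); print(n,"plate",k.sum(),np.percentile(M[k],[2,50,98],axis=0).round(1).tolist())
    k=(abs(M[:,0])<14)&(M[:,1]<-92)&(M[:,1]>-116)&(M[:,2]>45)&(M[:,2]<85); print("tab",k.sum(),np.percentile(M[k],[5,50,90],axis=0).round(1).tolist() if k.sum() else 0)
f=lambda s,a:cv2.resize(s['color'][a[1]:a[3],a[0]:a[2],::-1],None,fx=3,fy=3,interpolation=2)
cv2.imwrite('pics/c4.png',np.hstack([f(s,(165,110,295,270)),f(t,(200,90,330,250))]))
E
```

```text
t: 10.48
position: [0.4358, 0.1159, 0.2279]
orientation: [0.001, 0.663, 0.749, 0.001]
force: [1.2, 0.4, 0.1]
gripper_width: 0.008
finger_force: 0.0
t: 11.22
position: [0.3258, 0.3562, 0.2267]
orientation: [-0.0, 0.66, 0.751, -0.0]
force: [-0.1, -0.7, -1.0]
gripper_width: 0.006
finger_force: 0.0
t 11.22 mod [-180.0, 407.6, 226.7] closeang 7.3 tilt [-0.001 -0.    -1.   ] F [-0.1 -0.7 -1. ] 0.01
s plate 743 [[-42.5, 16.4, 47.6], [3.0, 55.0, 51.5], [43.5, 98.8, 54.8]]
tab 61 [[-10.4, -114.2, 56.5], [0.9, -104.0, 59.4], [11.4, -94.9, 61.5]]
t plate 873 [[-45.3, 16.0, 47.0], [-2.3, 55.5, 51.3], [42.1, 96.1, 55.0]]
tab 81 [[-13.0, -114.7, 56.1], [-0.5, -104.3, 59.5], [10.5, -94.4, 61.4]]
```

View pics/c4.png

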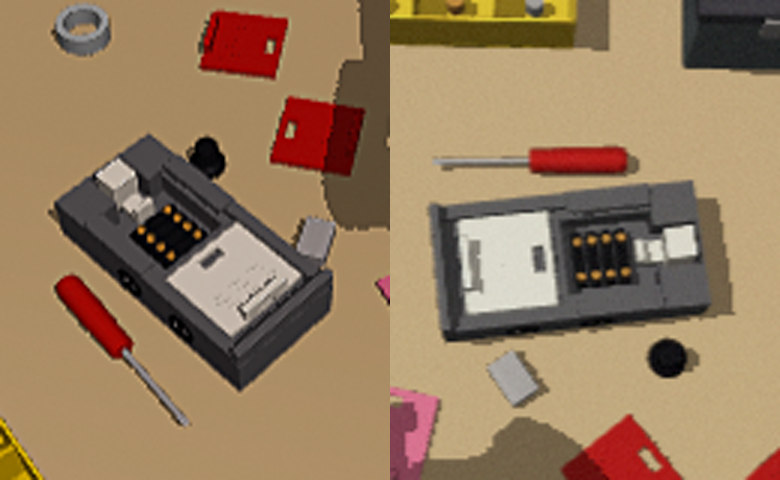

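The bay is open, with its terminals visible at (600,255). The cover lies flat on the deck around (508,262), from y of about 14 to 98 mm, the tab is down at about 59.5 mm, and the other things haven't moved.

```bash
python3 -c "from station import r;print(r.finish_job())"
```

```text
the job is handed in; nothing more can be done
None
```

The terminal bay is open: I pressed the tab fully in, then pushed the cover off the bay so it lies flat, wholly on the deck. The other things near the unit look unmoved, and the job was handed in at about 11 s.

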